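# Roll-test two camera rig rods and reject the bent one

### The job

One of the two rods in the black rack is slightly bent: find out which by rolling one on the tester's stone plate, laid on the loading line and run over with the bridge - a straight rod rolls freely, a bent one lifts the sole and binds, so stop pushing at once and never force it. Roll the straight rod right through by pushing the bridge to its far stop and leave it lying on the plate behind the bridge; put the bent rod in the red reject tray. Leave everything else on the bench alone.

Things in the scene. Friction and masses are not known exactly. Their poses are not given: they have to be found in the camera images.
- tester: roll tester, fixed: dark stone plate 200 (x) by 360 (y) mm, flat top 35 mm above the origin (centre of its underside, at table height). Two rails 12 mm wide, 20 mm high run along y at x = -92 and +92 mm. A bridge with a rubber sole slides on them along +y; rods roll on the plate between the rails, lying along the tester's x.
- load (a point): loading line on the plate's surface, marked by yellow ticks at the rails: a rod to be tested is laid here, along the tester's x, centred between the rails. 70 mm along +y from the middle of the bridge when that is fully back. Axes as the tester's.
- handle (a point): red handle block on the bridge, 40 (x) by 14 (y) by 40 (z) mm; the point is its centre, 58 mm above the plate; it stands on the bridge, whose top is 38 mm above the plate. Axes as the tester's. It can be pushed or held; alone the bridge slides with about 1 N.
- carriage (a joint): travel of the bridge along the tester's +y, m: 0 fully back, 0.18 at the far stop. It stays where it is left.
- sole: rubber sole under the bridge, 150 (x) by 60 (y) mm; origin: centre of its underside. Front and rear 10 mm slope up. It hangs 14 mm over the plate, sprung, with 2 mm of lift. A straight rod lifts it 1 mm (6 N), rolls at half the bridge's speed and comes out behind; the push stays under 5 N. On a bent rod it binds: the push rises steeply past 6 N. Drawn back, it rolls the rod out in front again.
- rod_a_mid (a point): aluminium camera-rig rod, round, 15 mm thick, 130 mm long, 90 g. Point: on its axis at mid-length, 7.5 mm above what it lies on; x runs along the rod, y and z turn with it. The middle 40 mm is straight. Either this or the other rod has both ends bent 4 mm to one side (no way to tell from its pose); lying free it settles with the bend flat.
- rod_b_mid (a point): aluminium camera-rig rod, round, 15 mm thick, 130 mm long, 90 g. Point: on its axis at mid-length, 7.5 mm above what it lies on; x runs along the rod, y and z turn with it. The middle 40 mm is straight. Either this or the other rod has both ends bent 4 mm to one side (no way to tell from its pose); lying free it settles with the bend flat.
- rack: fixed black rod rack, 116 (x) by 118 (y) mm; origin: centre of its underside. The two rods start on it along its x, 64 mm apart, resting 30 mm up on two cross bars (14 mm wide, at x = -45 and +45 mm) between lips 8 mm high; the 76 mm between the bars are open, down to a base 6 mm high.
- tray: fixed red reject tray, open top, 90 (x) by 170 (y) by 30 mm high, walls and floor about 4 mm; origin: centre of its underside. A rod fits in it along its y.
- lens: black camera lens, 68 mm diameter, 68 mm high; origin: underside; a bystander, leave it alone
- lens_cap: grey lens cap, 60 mm diameter, 9 mm high; origin: underside; a bystander, leave it alone
- driver: small screwdriver lying down, 160 mm long; origin: underside; a bystander, leave it alone
- carton: white carton, 90 mm cube; origin: underside; a bystander, leave it alone
- carton_red: orange carton, 80 by 110 by 50 mm; origin: underside; a bystander, leave it alone
- brush_pot: black pot of brushes, 72 mm diameter, 170 mm high with the brushes; origin: underside; a bystander, leave it alone
- camera_body: black camera body, 125 mm wide, 92 mm high; origin: underside; a bystander, leave it alone
Mind the look-alikes: they are no part of the job. Leave any green look-alike of the part that bears rod_a_mid alone.

How it is judged:
By the outcome, as a careful person would: the job done as asked, in the order asked, and still so for the second after the job is handed in, with the robot touching nothing.
It also fails if it takes over 72 s, if anything falls off the work surface, if the arm or the gripper's body presses on something with over 40 N, if the wrist force passes 120 N, or if a joint passes its speed limit or range.

### The arm

A 6-joint arm with a two-finger parallel gripper is mounted at the origin on the work surface. World frame = base frame: x ahead of the robot, y to its left, z up, the work surface at z = 0. Lengths are in m, angles in rad, forces in N, time in s.
With the tool pointing down it reaches from about 0.375 to 0.9 m from the base axis. Payload 3.1 kg.
Tool frame: the origin (TCP) lies at the very end of the fingers, on their centre line; the grasp point (between the pads) lies behind it (ctrl.grasp_offset is the x of the grasp point in the tool frame, in m); x points along the fingers, y is the direction in which the jaws open and shut, and the axes are right-handed (so a half turn about x gives the same grasp; the last joint's range is limited). The gripper opens to 85 mm and grips with 20 to 120 N. Pads are 22 mm wide; open, the fingers measure 114 mm over their backs; the gripper's body (76 mm by 85 mm) begins 54 mm behind the grasp point. The pads swing forward as they close: fully open they stand 13 mm farther back than shut.
Start: joints at [1.024, 0.527, 1.433, -0, 1.181, -0.178], TCP at [0.225, 0.583, 0.231] pointing down, gripper open.
Joint ranges: [-3.08, 3.08], [-0.75, 2.2], [0.22, 2.44], [-1.43, 4.57], [0, 2.65], [-2.85, 2.85]. Speed limits (rad/s): [2.79, 2.79, 3.14, 3.14, 3.14, 3.14].

### API

Orientations are given as a rotation vector (axis times angle).
In Python, from bench import telemetry, viewer, ctrl gives the robot as it stands.
- The arm moves only by the shell command python3 -m pendant 'ROWS' [FORCE]. ROWS is JSON, a list of rows, each a list of 7 numbers: the shift along the world's x, y, z in units of 0.3 m (1.0 is 0.3 m), then the turn, a rotation vector about the world's x, y, z in units of 2 rad (1.0 is 2 rad), then the gripper's target within -1 to 1 (fully open at 1, half-way at 0, shut at -1). A call has 1 to 8 rows; each row is the pose to reach, as a shift and turn from the pose commanded when the call began; what a row does not reach only later rows make up. A row lasts 1/12 s, in which the tool goes at most 41.7 mm and 7.16 degrees, less where a joint would pass 70% of its speed; a pose out of reach is approached as far as the arm can. A call with a number of a shift or a turn outside -1 to 1 is refused whole. A call with a gripper value outside its range is refused whole. The fingers move at their own pace and stop on an object; FORCE is the grip in N (left out, the last holds). Time passes only in rows, so rows that repeat a pose let the fingers close. It gives the time, the measured TCP pose, the force and the opening at its end, in the units of the state.
- telemetry.read_state(): the state, without advancing time (a new reading comes with each control period).
- viewer.camera(name): name is "scene" or "top" or "wrist"; returns the picture (384x512x3 uint8, blue, green, red); there is no depth.
- viewer.camera_model(name): a dict with "mtx" (3x3 intrinsics, pixels), "rvec" (rotation vector, rad) and "tvec" (3), from world to camera coordinates, as OpenCV has them. Camera axes: x right, y down, z forward; pixel columns grow to the right and rows downward; lengths in m; the calibration is good to about 2 mm. The wrist camera is an equidistant fisheye: a pixel r from the principal point sees the ray r / f radians off the axis. A picture is of the moment at which its call begins: read the wrist's pose just before it. camera_model takes no time and is no camera call; for the wrist camera it gives the pose at the moment of the call.
- ctrl.close_job(): hands the job in, once; it reports no verdict.
The state is a dict: "t": time; "joints": joint angles; "qd": joint speeds; "effort": joint torques, N m; "ee_pos": TCP position; "ee_rot": TCP orientation; "contact_force": force on the tool from outside, world axes, zero at the start; "wrist_torque": the same for the moment, N m; "gripper_width": finger opening in m.
Only numpy, scipy, OpenCV 4.12 (cv2) and the standard library are available. Lean on these libraries where they do the work, as an engineer would, in place of code of your own. Each camera call takes 0.05 s, during which the arm holds its last target. There are 200 camera calls.

## Working session

There is one attempt and no reset: what is moved stays moved. The work goes in short steps, Python scripts to look and compute and a shell command to move; the robot and the scene stay as the last step left them, time stands still between calls to the robot, and variables do not carry over. Pictures are saved under pics/ and viewed, about 8 in all and at most 12, crops included, and the job is handed in when it is done.

```bash
ls; mkdir -p pics; python3 - <<'E'
from bench import telemetry, viewer, ctrl
import cv2
for n in("top","scene"):
    cv2.imwrite(f"pics/{n}0.png",viewer.camera(n)); m=viewer.camera_model(n);print(n,m)
s=telemetry.read_state();print(s,ctrl.grasp_offset)
E
```

```text
pics
top {'mtx': array([[428.58140937,   0.        , 256.86762352],
       [  0.        , 428.58140937, 195.08270861],
       [  0.        ,   0.        ,   1.        ]]), 'rvec': array([ 2.2196733 , -1.99702923,  0.21214495]), 'tvec': array([-0.12671801,  0.51064856,  1.1764539 ])}
scene {'mtx': array([[444.41023115,   0.        , 255.32517854],
       [  0.        , 444.41023115, 189.6944891 ],
       [  0.        ,   0.        ,   1.        ]]), 'rvec': array([ 1.05672758,  2.21479589, -1.21006797]), 'tvec': array([ 0.36334409, -0.12180903,  1.91137702])}
{'t': 0.1, 'joints': array([ 1.02352102e+00,  5.28385231e-01,  1.43378785e+00,  1.06650073e-05,
        1.18142008e+00, -1.78490228e-01]), 'qd': array([-0.00178023, -0.00096735, -0.00200399,  0.00058056, -0.00013226,
       -0.00037579]), 'effort': array([-4.48585024e-04, -4.43308318e+01, -1.78586072e+01, -1.68141401e-04,
        3.91130467e-03, -2.98999183e-06]), 'ee_pos': array([0.22491877, 0.5824235 , 0.23041974]), 'ee_rot': array([ 0.28790472,  1.55208088, -0.29085091]), 'contact_force': array([ 0.10791197,  0.15800514, -0.36845318]), 'wrist_torque': array([ 0.0225428 , -0.00698198, -0.03728803]), 'gripper_width': 0.08578788634163349} -0.0187
```

View pics/top0.png

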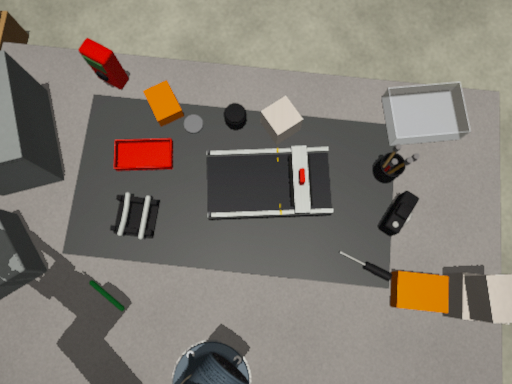

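View pics/scene0.png

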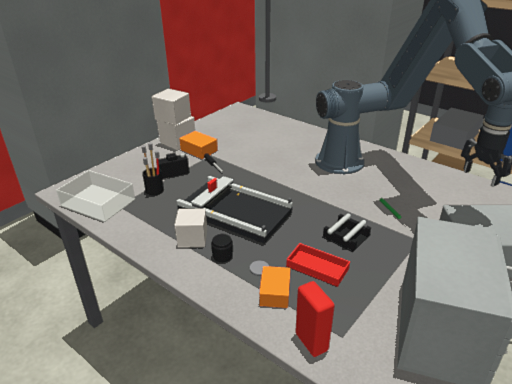

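The top view shows the rack with two pale rods at (124,213) and (145,213), the tray at (143,154), the tester plate at (268,182), and the handle at (302,177) with the bridge back at the right. Possible rod look-alikes are the green rod (107,295), the tester's white rails (268,150 and 268,213), and the screwdriver (365,265). By the description I choose the two rods in the black rack.

```bash
cat > h.py <<'E'
import numpy as np, cv2
from scipy.spatial.transform import Rotation as R
from bench import telemetry, viewer, ctrl
def ray(n,px,m=None):
    m=m or viewer.camera_model(n); K=m["mtx"]; Rm=R.from_rotvec(np.ravel(m["rvec"])).as_matrix()
    c=-Rm.T@np.ravel(m["tvec"]); u=(px[0]-K[0,2])/K[0,0]; v=(px[1]-K[1,2])/K[1,1]
    if n=="wrist":
        t=np.hypot(u,v); d=np.array([u*np.sinc(t/np.pi)*1,v*np.sinc(t/np.pi),np.cos(t)])
    else: d=np.array([u,v,1.])
    return c,Rm.T@d
def at(n,px,z,m=None):
    c,d=ray(n,px,m); return c+d*(z-c[2])/d[2]
def comps(mask,amin=5):
    k,l,s,c=cv2.connectedComponentsWithStats(mask.astype(np.uint8))
    return [(s[i],c[i],l==i) for i in range(1,k) if s[i][4]>=amin]
def rect(m):
    return cv2.minAreaRect(cv2.findContours(m.astype(np.uint8),0,1)[0][0])
E
python3 - <<'E'
from h import *
im=cv2.imread("pics/top0.png"); hsv=cv2.cvtColor(im,cv2.COLOR_BGR2HSV); H,S,V=cv2.split(hsv)
X,Y=np.meshgrid(range(512),range(384)); n="top"
box=lambda a,b,c,d:(X>a)&(X<b)&(Y>c)&(Y<d)
def show(name,mask,z,amin=5):
    for s,c,m in comps(mask,amin):
        p=cv2.boxPoints(rect(m)); q=np.array([at(n,a,z)[:2] for a in p])
        print(name,s,c.round(1),"W",at(n,c,z)[:2].round(4),"corners",q.round(3).tolist())
red=((H<8)|(H>172))&(S>150)&(V>90)
show("handle",red&box(290,315,160,195),.113)
show("tray",red&box(105,180,130,180),.03,40)
show("rod",(V>140)&(S<60)&box(105,165,185,245),.0375,20)
show("tick",(H>18)&(H<35)&(S>110)&box(200,340,140,225),.045,2)
show("rails",(V>165)&(S<60)&box(200,340,140,225),.055,20)
a=im[180:245,100:170];b=im[140:225,200:340]
cv2.imwrite("pics/c1.png",np.vstack([cv2.resize(a,(323,300),interpolation=2),]))
o=np.zeros((520,800,3),np.uint8);o[:300,:323]=cv2.resize(a,(323,300),interpolation=2);o[:283,330:796]=cv2.resize(b,(466,283),interpolation=2)
cv2.imwrite("pics/c1.png",o[:300])
E
```

```text
handle [299 169   6  16  72] [301.6 176.2] W [ 0.5744 -0.1901] corners [[0.594, -0.18], [0.596, -0.193], [0.554, -0.201], [0.552, -0.188]]
tray [ 113  138   60   33 1784] [143.1 153.9] W [0.6145 0.2781] corners [[0.65, 0.377], [0.675, 0.201], [0.578, 0.184], [0.555, 0.358]]
rod [117 192  13  44 198] [123.8 213.6] W [0.4298 0.3027] corners [[0.368, 0.313], [0.495, 0.309], [0.493, 0.293], [0.366, 0.297]]
rod [138 195  12  44 196] [143.7 216.8] W [0.4265 0.2445] corners [[0.365, 0.252], [0.491, 0.25], [0.49, 0.236], [0.364, 0.239]]
tick [277 148   1   5   5] [277. 150.] W [ 0.6643 -0.117 ] corners [[0.658, -0.118], [0.658, -0.118], [0.67, -0.116], [0.67, -0.116]]
tick [276 157   3   5  11] [277.4 158.9] W [ 0.6372 -0.1207] corners [[0.643, -0.116], [0.643, -0.122], [0.631, -0.123], [0.63, -0.117]]
tick [279 203   2   5  10] [279.5 205. ] W [ 0.5007 -0.1399] corners [[0.506, -0.138], [0.507, -0.141], [0.495, -0.142], [0.495, -0.139]]
tick [280 209   2   6  11] [280.5 211.7] W [ 0.4815 -0.1444] corners [[0.475, -0.144], [0.489, -0.142], [0.49, -0.145], [0.475, -0.147]]
rails [ 279  146   54   67 1104] [302.6 178.6] W [ 0.583  -0.1986] corners [[0.671, -0.121], [0.697, -0.26], [0.495, -0.291], [0.469, -0.156]]
rails [210 149  67   6 249] [243.4 151.4] W [ 0.6464 -0.0195] corners [[0.638, 0.078], [0.666, -0.113], [0.655, -0.115], [0.627, 0.076]]
rails [211 211  69   6 269] [245.2 213.4] W [ 0.4644 -0.0449] corners [[0.456, 0.052], [0.484, -0.139], [0.473, -0.141], [0.445, 0.05]]
rails [282 210  12   5  47] [287.6 211.6] W [ 0.4822 -0.1641] corners [[0.484, -0.147], [0.491, -0.179], [0.48, -0.181], [0.474, -0.149]]
```

View pics/c1.png

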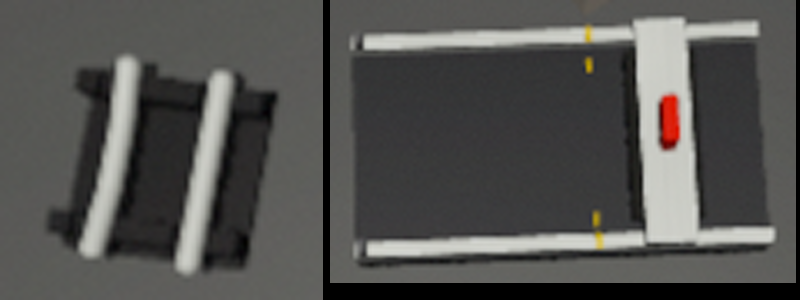

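The crop confirms two pale rods in the black rack; the left one looks faintly bowed and the right one straight. I'll test the right one, at top pixel (144,217). The rolling test decides, not the picture.

```bash
python3 - <<'E'
from h import *
im=cv2.imread("pics/top0.png"); H,S,V=cv2.split(cv2.cvtColor(im,cv2.COLOR_BGR2HSV))
X,Y=np.meshgrid(range(512),range(384)); n="top"
print("cam",ray(n,(0,0))[0].round(3))
box=lambda a,b,c,d:(X>a)&(X<b)&(Y>c)&(Y<d)
for s,c,m in comps((V>110)&(S<70)&box(105,165,185,245),60):
    ys,xs=np.nonzero(m); P=np.array([at(n,(x,y),.0375)[:2] for x,y in zip(xs,ys)]); mu=P.mean(0)
    v=np.linalg.svd(P-mu)[2][0]; v*=np.sign(v[0]); t=(P-mu)@v; e=(P-mu)@np.array([-v[1],v[0]])
    print("rod",mu.round(4),"ang",np.arctan2(v[1],v[0]).round(3),"len",np.ptp(t).round(3),"mid",(mu+v*(t.max()+t.min())/2).round(4),"bow",np.polyfit(t,e,2)[0]*.065**2)
for p in((277.4,158.9),(279.5,205)): print("tick",at(n,p,.035))
for p in((277,150),(280.5,211.7)): print("rtick",at(n,p,.055))
s=telemetry.read_state(); M=R.from_rotvec(s["ee_rot"]).as_matrix();print(M.round(3), np.degrees(np.arctan2(M[1,1],M[0,1])))
E
```

```text
cam [ 0.271 -0.091  1.257]
rod [0.43   0.3025] ang -0.028 len 0.127 mid [0.4304 0.3024] bow 0.004521922724271561
rod [0.4264 0.2442] ang -0.026 len 0.129 mid [0.4268 0.2442] bow 0.00018205783409795583
tick [ 0.64025562 -0.1210042   0.035     ]
tick [ 0.50262247 -0.14025235  0.035     ]
rtick [ 0.66106804 -0.11677846  0.055     ]
rtick [ 0.47987086 -0.14409614  0.055     ]
[[-0.001  0.36   0.933]
 [-0.002  0.933 -0.36 ]
 [-1.    -0.002 -0.   ]] 68.86995969566684
```

```bash
python3 -m pendant '[[0.12,-0.15,0,0,0,0.05,0],[0.24,-0.3,0,0,0,0.1,0],[0.36,-0.45,0,0,0,0.14,0],[0.48,-0.6,0,0,0,0.171,0],[0.58,-0.75,-0.05,0,0,0.171,0],[0.65,-0.9,-0.1,0,0,0.171,0],[0.673,-1.0,-0.2,0,0,0.171,0],[0.673,-1.0,-0.2,0,0,0.171,0]]' 40
python3 -m pendant '[[0,-0.127,0,0,0,0,0],[0,-0.127,-0.05,0,0,0,0],[0,-0.127,-0.1,0,0,0,0],[0,-0.127,-0.1,0,0,0,0]]'
cat > w.py <<'E'
from h import *
import sys
s=telemetry.read_state(); m=viewer.camera_model("wrist"); im=viewer.camera("wrist"); cv2.imwrite(sys.argv[1],im)
np.savez(sys.argv[1][:-4],**m); M=R.from_rotvec(s["ee_rot"]).as_matrix()
print(s["t"],s["ee_pos"].round(4),np.degrees(np.arctan2(M[1,1],M[0,1])).round(2),M[2,0].round(4),s["gripper_width"],m["mtx"][0],ray("wrist",(256,192),m))
E
python3 w.py pics/w1.png
```

```text
t: 0.77
ee_pos: [0.4115, 0.3145, 0.1864]
ee_rot: [0.022, 1.569, -0.021]
contact_force: [0.7, 0.4, 0.0]
gripper_width: 0.0429
t: 1.1
ee_pos: [0.4089, 0.2762, 0.1542]
ee_rot: [0.021, 1.576, -0.025]
contact_force: [-0.8, 1.1, -0.2]
gripper_width: 0.0425
1.1 [0.4089 0.2762 0.1542] 88.33 -1.0 0.04247814598393471 [297.31863964   0.         260.1378757 ] (array([0.3282282 , 0.27809341, 0.29683984]), array([ 0.29509955, -0.02517128, -0.95513489]))
```

View pics/w1.png

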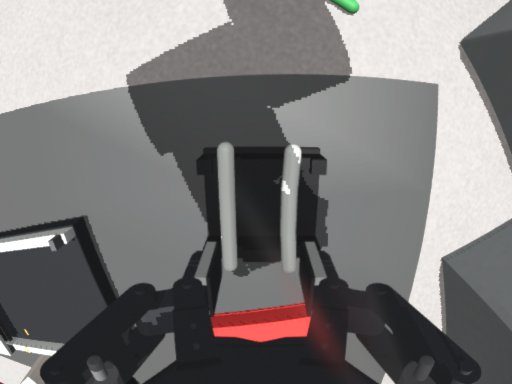

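The wrist view shows the rack below the fingers: the test rod runs from (226,148) to (232,266) and the other rod from (293,150) to (289,266). The arm had not reached its target yet, so I'll check the position with rays.

```bash
python3 - <<'E'
from h import *
m=dict(np.load("pics/w1.npz"))
for p in((226,144),(232,264),(229,205),(293,147),(289,266)): print(p,at("wrist",p,.0375,m).round(4))
E
```

```text
(226, 144) [0.3633 0.2463 0.0375]
(232, 264) [0.4839 0.2442 0.0375]
(229, 205) [0.4202 0.2457 0.0375]
(293, 147) [0.3678 0.3052 0.0375]
(289, 266) [0.4879 0.302  0.0375]
```

```bash
python3 -m pendant '[[0.06,-0.107,0,0,0,0,0],[0.06,-0.107,0,0,0,0,0],[0.06,-0.107,0,0,0,0,0],[0.06,-0.107,0,0,0,0,0],[0.06,-0.107,0,0,0,0,0]]'
```

```text
t: 1.57
ee_pos: [0.428, 0.2466, 0.1569]
ee_rot: [0.021, 1.57, -0.02]
contact_force: [0.1, 0.1, 0.3]
gripper_width: 0.0426
```

```bash
python3 -m pendant '[[-0.003,-0.006,-0.1,0,0,0,0],[-0.003,-0.006,-0.2,0,0,0,0],[-0.003,-0.006,-0.3,0,0,0,0],[-0.003,-0.006,-0.37,0,0,0,0],[-0.003,-0.006,-0.411,0,0,0,0],[-0.003,-0.006,-0.411,0,0,0,0],[-0.003,-0.006,-0.411,0,0,0,0]]'
python3 -m pendant '[[0,0,0,0,0,0,-1],[0,0,0,0,0,0,-1],[0,0,0,0,0,0,-1],[0,0,0,0,0,0,-1],[0,0,0,0,0,0,-1],[0,0,0,0,0,0,-1],[0,0,0,0,0,0,-1]]' 50
```

```text
t: 2.15
ee_pos: [0.4268, 0.2447, 0.0329]
ee_rot: [0.02, 1.572, -0.02]
contact_force: [-0.0, 0.5, 0.7]
gripper_width: 0.043
t: 2.73
ee_pos: [0.4282, 0.2446, 0.0344]
ee_rot: [0.022, 1.568, -0.02]
contact_force: [-0.5, 2.5, 7.2]
gripper_width: 0.013
```

Width 13 mm with an upward force: the tips are gripping above the rod's middle. I'll reopen and go 5 mm lower.

```bash
python3 -m pendant '[[0,0,0,0,0,0,-0.2],[0,0,0,0,0,0,-0.2],[0,0,0,0,0,0,-0.2],[0,0,-0.017,0,0,0,-0.2],[0,0,-0.017,0,0,0,-0.2]]'
python3 -m pendant '[[0,0,0,0,0,0,-1],[0,0,0,0,0,0,-1],[0,0,0,0,0,0,-1],[0,0,0,0,0,0,-1],[0,0,0,0,0,0,-1],[0,0,0,0,0,0,-1],[0,0,0,0,0,0,-1]]' 50
```

```text
t: 3.15
ee_pos: [0.4271, 0.2438, 0.0273]
ee_rot: [0.021, 1.572, -0.021]
contact_force: [-1.0, -0.1, 0.1]
gripper_width: 0.0343
t: 3.73
ee_pos: [0.4275, 0.244, 0.0281]
ee_rot: [0.021, 1.571, -0.021]
contact_force: [-0.8, -0.3, -0.3]
gripper_width: 0.0131
```

```bash
python3 -m pendant '[[0,0,0.08,0,0,0,-1],[0,0,0.18,0,0,0,-1],[0,0,0.28,0,0,0,-1],[0.05,-0.1,0.32,0,0,0.03,-1],[0.1,-0.22,0.32,0,0,0.06,-1],[0.15,-0.34,0.32,0,0,0.087,-1],[0.2,-0.46,0.32,0,0,0.087,-1],[0.24,-0.58,0.32,0,0,0.087,-1]]'
python3 -m pendant '[[0.04,-0.12,0,0,0,0,-1],[0.09,-0.24,0,0,0,0,-1],[0.14,-0.36,0,0,0,0,-1],[0.19,-0.48,0,0,0,0,-1],[0.23,-0.6,0,0,0,0,-1],[0.238,-0.65,0,0,0,0,-1],[0.238,-0.65,0,0,0,0,-1],[0.238,-0.65,0,0,0,0,-1]]'
python3 w.py pics/w2.png
```

```text
t: 4.4
ee_pos: [0.5005, 0.0684, 0.1245]
ee_rot: [-0.116, 1.566, 0.116]
contact_force: [1.3, 0.2, -1.1]
gripper_width: 0.013
t: 5.07
ee_pos: [0.5702, -0.1253, 0.1236]
ee_rot: [-0.113, 1.569, 0.115]
contact_force: [-1.2, 0.6, -0.0]
gripper_width: 0.0128
5.0667 [ 0.5702 -0.1253  0.1236] 98.31 -1.0 0.012838405704674592 [297.31863964   0.         260.1378757 ] (array([ 0.48973247, -0.13792185,  0.26593133]), array([ 0.29846482,  0.03020197, -0.95394266]))
```

View pics/w2.png

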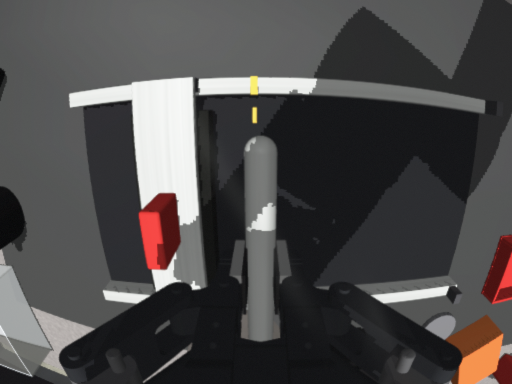

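The wrist view shows the rod held along the tester's x, with its near end at (261,138), the yellow ticks at (254,86) and (255,115), and the red handle at (159,232).

```bash
python3 - <<'E'
from h import *
m=dict(np.load("pics/w2.npz"));im=cv2.imread("pics/w2.png"); H,S,V=cv2.split(cv2.cvtColor(im,cv2.COLOR_BGR2HSV))
X,Y=np.meshgrid(range(512),range(384))
for s,c,k in comps((H>18)&(H<35)&(S>110)&(Y>60)&(Y<330)&(X>200)&(X<300),8): print("tick",c,s[4],at("wrist",c,.035,m).round(4),at("wrist",c,.055,m).round(4))
print("rodend",at("wrist",(261,138),.133,m).round(4),"edges mid",at("wrist",(246,200),.133,m),at("wrist",(277,200),.133,m))
print("handle top",[at("wrist",p,.113,m).round(4) for p in((141,210),(155,194),(179,195),(167,212))])
# expected tick in tester frame
L=np.array([.571,-.1305]);th=.147
for q in((-.07,0),(-.092,0)): print(L+np.array([np.cos(th)*q[0],np.sin(th)*q[0]]))
E
```

```text
tick [253.6870229   85.85496183] 131 [ 0.4784 -0.1443  0.035 ] [ 0.4793 -0.1437  0.055 ]
tick [254.02439024 114.90243902] 82 [ 0.5007 -0.1408  0.035 ] [ 0.4997 -0.1406  0.055 ]
rodend [ 0.5059 -0.135   0.133 ] edges mid [ 0.53592756 -0.13784566  0.133     ] [ 0.53382969 -0.12332564  0.133     ]
handle top [array([ 0.5579, -0.198 ,  0.113 ]), array([ 0.5468, -0.1894,  0.113 ]), array([ 0.5454, -0.1752,  0.113 ]), array([ 0.5566, -0.1818,  0.113 ])]
[ 0.50175495 -0.14075298]
[ 0.47999223 -0.14397535]
```

```bash
python3 -m pendant '[[0.002,-0.017,-0.08,0,0,0,-1],[0.002,-0.017,-0.18,0,0,0,-1],[0.002,-0.017,-0.25,0,0,0,-1],[0.002,-0.017,-0.285,0,0,0,-1],[0.002,-0.017,-0.297,0,0,0,-1],[0.002,-0.017,-0.297,0,0,0,-1],[0.002,-0.017,-0.297,0,0,0,-1]]'
```

```text
t: 5.7
ee_pos: [0.5711, -0.1282, 0.0357]
ee_rot: [-0.117, 1.568, 0.117]
contact_force: [0.3, -0.0, -0.1]
gripper_width: 0.0129
```

```bash
python3 -m pendant '[[0,-0.006,-0.004,0,0,0,-1],[0,-0.006,-0.006,0,0,0,-1],[0,-0.006,-0.006,0,0,0,-1]]'
python3 -m pendant '[[0,0,0,0,0,0,-0.8],[0,0,0,0,0,0,-0.7],[0,0,0,0,0,0,-0.6],[0,0,0,0,0,0,-0.5],[0,0,0,0,0,0,-0.4],[0,0,0.05,0,0,0,-0.4],[0,0,0.15,0,0,0,-0.4],[0,0,0.25,0,0,0,-0.4]]'
python3 -m pendant '[[0,0,0.1,0,0,0,-0.4],[-0.04,-0.1,0.15,0,0,0,-1],[-0.04,-0.1,0.15,0,0,0,-1]]'
python3 w.py pics/w3.png
```

```text
t: 5.95
ee_pos: [0.5712, -0.1286, 0.0355]
ee_rot: [-0.113, 1.568, 0.118]
contact_force: [-1.7, 8.3, 12.7]
gripper_width: 0.013
t: 6.62
ee_pos: [0.5707, -0.1308, 0.1084]
ee_rot: [-0.115, 1.57, 0.117]
contact_force: [1.3, 0.4, -0.7]
gripper_width: 0.026
t: 6.87
ee_pos: [0.5616, -0.1657, 0.158]
ee_rot: [-0.121, 1.56, 0.11]
contact_force: [0.8, -0.3, -0.0]
gripper_width: 0.0022
6.8667 [ 0.5616 -0.1657  0.158 ] 98.43 -0.9999 0.002240199610056302 [297.31863964   0.         260.1378757 ] (array([ 0.479837  , -0.17731889,  0.29956232]), array([ 0.30781063,  0.02328943, -0.95116256]))
```

View pics/w3.png

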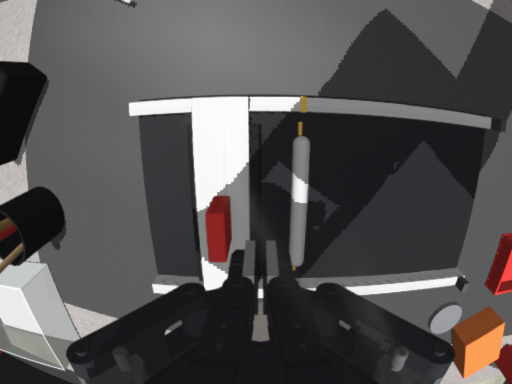

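The rod lies on the loading line: its ends at (301,138) and (297,266) meet the yellow ticks at (300,128) and (294,268). The handle is at (219,230) and the bridge is back. I'll locate the handle from this view.

```bash
python3 - <<'E'
from h import *
m=dict(np.load("pics/w3.npz"));im=cv2.imread("pics/w3.png"); H,S,V=cv2.split(cv2.cvtColor(im,cv2.COLOR_BGR2HSV))
th=.147;ex=np.array([np.cos(th),np.sin(th)]);ey=np.array([-ex[1],ex[0]]);L=np.array([.5705,-.1305])
f=lambda p,z:((at("wrist",p,z,m)[:2]-L)@np.c_[ex,ey]*1e3).round(1)
X,Y=np.meshgrid(range(512),range(384))
red=((H<8)|(H>172))&(S>120)&(V>60)&(X>200)&(X<235)&(Y>180)&(Y<270)
for s,c,k in comps(red,50): print(s,c,[ (p.round(),f(p,.113),f(p,.073)) for p in cv2.boxPoints(rect(k))])
for y in(140,170):
    r=np.nonzero((V[y]>150)&(S[y]<60)&(X[y]>180)&(X[y]<260))[0]; print("bridge",r.min(),r.max(),f((r.min(),y),.073),f((r.max(),y),.073))
s=telemetry.read_state()["ee_pos"]; print(s,(L-.07*ey-s[:2])/.3,(L-.07*ey))
E
```

```text
[ 206  196   25   66 1413] [218.38287332 228.72116065] [(array([206., 196.], dtype=float32), array([-33.3, -71. ]), array([-19.7, -79.1])), (array([230., 196.], dtype=float32), array([-33.3, -54.7]), array([-19.8, -59.3])), (array([230., 261.], dtype=float32), array([ 16.9, -56.7]), array([ 41.2, -61.8])), (array([206., 261.], dtype=float32), array([ 17.4, -74.7]), array([ 41.8, -83.6]))]
bridge 193 248 [-65.8 -87.2] [-65.1 -44.2]
bridge 194 242 [-41.6 -87.7] [-41.3 -49.2]
[ 0.56077017 -0.16373324  0.15604971] [ 0.06660938 -0.12003937] [ 0.58075298 -0.19974505]
```

```bash
python3 -m pendant '[[0.065,-0.11,0.03,0,0,0,0.1],[0.065,-0.11,0.03,0,0,0,0.1],[0.065,-0.11,0,0,0,0,0.1],[0.065,-0.11,-0.08,0,0,0,0.1],[0.065,-0.11,-0.16,0,0,0,0.1],[0.065,-0.11,-0.22,0,0,0,0.1],[0.065,-0.11,-0.24,0,0,0,0.1],[0.065,-0.11,-0.24,0,0,0,0.1]]'
python3 -m pendant '[[0,0,0,0,0,0,-0.2],[0,0,0,0,0,0,-0.6],[0,0,0,0,0,0,-1],[0,0,0,0,0,0,-1],[0,0,0,0,0,0,-1],[0,0,0,0,0,0,-1]]' 30
```

```text
t: 7.58
ee_pos: [0.5767, -0.1925, 0.0781]
ee_rot: [-0.113, 1.574, 0.12]
contact_force: [-0.9, -0.3, 0.3]
gripper_width: 0.0469
t: 8.08
ee_pos: [0.5798, -0.195, 0.0824]
ee_rot: [-0.116, 1.566, 0.115]
contact_force: [0.2, 0.8, 4.3]
gripper_width: 0.0135
```

```bash
python3 -m pendant '[[-0.002,0.016,0,0,0,0,-1],[-0.005,0.033,0,0,0,0,-1],[-0.0075,0.05,0,0,0,0,-1],[-0.01,0.066,0,0,0,0,-1],[-0.0122,0.0825,0,0,0,0,-1],[-0.0122,0.0825,0,0,0,0,-1]]'
python3 -m pendant '[[-0.001,0.008,0,0,0,0,-1],[-0.0025,0.0165,0,0,0,0,-1]]'
python3 -m pendant '[[-0.001,0.008,0,0,0,0,-1],[-0.0025,0.0165,0,0,0,0,-1]]'
```

```text
t: 8.58
ee_pos: [0.576, -0.1693, 0.0823]
ee_rot: [-0.116, 1.566, 0.115]
contact_force: [0.7, 0.8, 6.8]
gripper_width: 0.0135
t: 8.75
ee_pos: [0.5755, -0.1656, 0.0823]
ee_rot: [-0.117, 1.565, 0.114]
contact_force: [1.4, -1.2, 5.9]
gripper_width: 0.0135
t: 8.92
ee_pos: [0.5748, -0.1606, 0.0824]
ee_rot: [-0.117, 1.565, 0.114]
contact_force: [0.9, -1.7, 5.5]
gripper_width: 0.0138
```

```bash
python3 -m pendant '[[-0.001,0.008,0,0,0,0,-1],[-0.0025,0.0165,0,0,0,0,-1]]'
python3 -m pendant '[[-0.001,0.008,0,0,0,0,-1],[-0.0025,0.0165,0,0,0,0,-1]]'
```

```text
t: 9.08
ee_pos: [0.5741, -0.1557, 0.0824]
ee_rot: [-0.117, 1.565, 0.114]
contact_force: [0.5, -1.4, 6.7]
gripper_width: 0.0135
t: 9.25
ee_pos: [0.5734, -0.1509, 0.0824]
ee_rot: [-0.117, 1.565, 0.114]
contact_force: [0.9, -1.0, 6.6]
gripper_width: 0.0131
```

```bash
python3 -m pendant '[[-0.001,0.008,0,0,0,0,-1],[-0.0025,0.0165,0,0,0,0,-1]]'
```

```text
t: 9.42
ee_pos: [0.5727, -0.1461, 0.0823]
ee_rot: [-0.117, 1.565, 0.114]
contact_force: [0.9, -2.0, 6.0]
gripper_width: 0.0137
```

```bash
python3 -m pendant '[[-0.001,0.008,0,0,0,0,-1],[-0.0025,0.0165,0,0,0,0,-1]]'
```

```text
t: 9.58
ee_pos: [0.5719, -0.141, 0.0824]
ee_rot: [-0.117, 1.565, 0.114]
contact_force: [0.9, -0.7, 5.5]
gripper_width: 0.0133
```

```bash
python3 -m pendant '[[-0.001,0.008,0,0,0,0,-1],[-0.0025,0.0165,0,0,0,0,-1]]'
```

```text
t: 9.75
ee_pos: [0.5712, -0.136, 0.0824]
ee_rot: [-0.117, 1.565, 0.114]
contact_force: [0.1, -1.4, 6.1]
gripper_width: 0.0135
```

```bash
python3 -m pendant '[[-0.001,0.008,0,0,0,0,-1],[-0.0025,0.0165,0,0,0,0,-1],[-0.0025,0.0165,0,0,0,0,-1]]'; python3 w.py pics/w4.png
```

```text
t: 10.0
ee_pos: [0.5704, -0.1304, 0.0823]
ee_rot: [-0.116, 1.565, 0.115]
contact_force: [1.0, 0.5, 5.3]
gripper_width: 0.0135
10.0 [ 0.5704 -0.1304  0.0823] 98.43 -1.0 0.013516718288895072 [297.31863964   0.         260.1378757 ] (array([ 0.48941324, -0.14289967,  0.22433199]), array([ 0.30257548,  0.02884401, -0.95268888]))
```

View pics/w4.png

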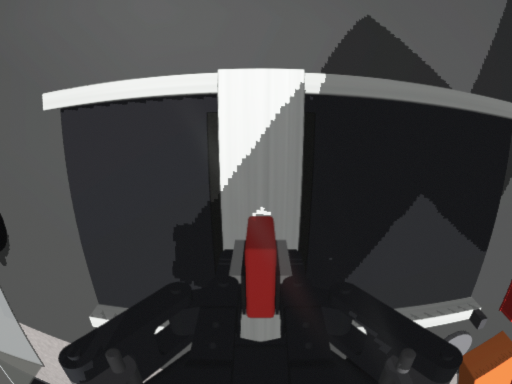

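The rod is now under the bridge (bridge at columns 218–305, no rod ahead of it) and the push is about 1–2 N. I'll continue carefully.

```bash
python3 -m pendant '[[-0.001,0.008,0,0,0,0,-1],[-0.0025,0.0165,0,0,0,0,-1]]'
```

```text
t: 10.22
ee_pos: [0.5698, -0.1262, 0.0824]
ee_rot: [-0.117, 1.565, 0.114]
contact_force: [0.8, -1.3, 5.7]
gripper_width: 0.0135
```

```bash
python3 -m pendant '[[-0.001,0.008,0,0,0,0,-1],[-0.0025,0.0165,0,0,0,0,-1]]'
```

```text
t: 10.38
ee_pos: [0.5691, -0.1212, 0.0824]
ee_rot: [-0.117, 1.565, 0.114]
contact_force: [1.0, -1.5, 6.3]
gripper_width: 0.0134
```

```bash
python3 -m pendant '[[-0.001,0.008,0,0,0,0,-1],[-0.0025,0.0165,0,0,0,0,-1],[-0.0037,0.025,0,0,0,0,-1]]'
```

```text
t: 10.63
ee_pos: [0.568, -0.1136, 0.0824]
ee_rot: [-0.117, 1.565, 0.114]
contact_force: [0.9, -1.6, 5.7]
gripper_width: 0.0137
```

```bash
python3 -m pendant '[[-0.0012,0.008,0,0,0,0,-1],[-0.0025,0.0165,0,0,0,0,-1],[-0.0037,0.025,0,0,0,0,-1]]'
```

```text
t: 10.88
ee_pos: [0.5669, -0.1061, 0.0824]
ee_rot: [-0.117, 1.565, 0.114]
contact_force: [0.9, -0.7, 6.5]
gripper_width: 0.0135
```

```bash
python3 -m pendant '[[-0.0012,0.008,0,0,0,0,-1],[-0.0025,0.0165,0,0,0,0,-1],[-0.0037,0.025,0,0,0,0,-1]]'
```

```text
t: 11.13
ee_pos: [0.5658, -0.0986, 0.0823]
ee_rot: [-0.117, 1.565, 0.114]
contact_force: [0.7, -1.2, 6.5]
gripper_width: 0.013
```

```bash
python3 -m pendant '[[-0.0025,0.0165,0,0,0,0,-1],[-0.005,0.033,0,0,0,0,-1],[-0.0075,0.05,0,0,0,0,-1],[-0.01,0.066,0,0,0,0,-1],[-0.0122,0.0825,0,0,0,0,-1],[-0.0147,0.099,0,0,0,0,-1]]'
```

```text
t: 11.63
ee_pos: [0.5614, -0.0688, 0.0823]
ee_rot: [-0.117, 1.564, 0.114]
contact_force: [0.7, -1.6, 5.5]
gripper_width: 0.0136
```

```bash
python3 -m pendant '[[-0.0025,0.0165,0,0,0,0,-1],[-0.005,0.033,0,0,0,0,-1],[-0.0075,0.05,0,0,0,0,-1],[-0.01,0.066,0,0,0,0,-1],[-0.0122,0.0825,0,0,0,0,-1],[-0.0147,0.099,0,0,0,0,-1]]'
```

```text
t: 12.13
ee_pos: [0.5571, -0.0389, 0.0823]
ee_rot: [-0.116, 1.564, 0.114]
contact_force: [1.3, 0.2, 5.9]
gripper_width: 0.014
```

```bash
python3 -m pendant '[[-0.0025,0.0165,0,0,0,0,-1],[-0.005,0.033,0,0,0,0,-1]]'
```

```text
t: 12.3
ee_pos: [0.5557, -0.029, 0.0823]
ee_rot: [-0.116, 1.564, 0.114]
contact_force: [2.3, -1.1, 4.3]
gripper_width: 0.0137
```

```bash
python3 -m pendant '[[-0.001,0.006,0,0,0,0,-1],[-0.0015,0.01,0,0,0,0,-1]]'
```

```text
t: 12.47
ee_pos: [0.5552, -0.0257, 0.0823]
ee_rot: [-0.117, 1.564, 0.115]
contact_force: [1.6, -0.1, 5.7]
gripper_width: 0.0134
```

```bash
python3 -m pendant '[[-0.001,0.005,0,0,0,0,-1]]'
```

```text
t: 12.55
ee_pos: [0.555, -0.0245, 0.0823]
ee_rot: [-0.117, 1.564, 0.114]
contact_force: [1.2, -0.8, 4.8]
gripper_width: 0.0135
```

Not at the stop yet; I'll keep going in 2–3 mm steps.

```bash
python3 -m pendant '[[-0.001,0.006,0,0,0,0,-1],[-0.0015,0.01,0,0,0,0,-1]]'
```

```text
t: 12.72
ee_pos: [0.5546, -0.0215, 0.0823]
ee_rot: [-0.116, 1.564, 0.114]
contact_force: [1.6, -0.7, 6.0]
gripper_width: 0.0133
```

```bash
python3 -m pendant '[[-0.001,0.006,0,0,0,0,-1],[-0.0015,0.01,0,0,0,0,-1]]'
```

```text
t: 12.88
ee_pos: [0.5545, -0.021, 0.0824]
ee_rot: [-0.121, 1.563, 0.113]
contact_force: [0.4, -13.8, 4.1]
gripper_width: 0.0138
```

```bash
python3 -m pendant '[[-0.001,0.006,0,0,0,0,-1]]'
```

```text
t: 12.97
ee_pos: [0.5545, -0.0209, 0.0824]
ee_rot: [-0.124, 1.563, 0.111]
contact_force: [0.4, -22.6, 1.9]
gripper_width: 0.0139
```

```bash
python3 -m pendant '[[-0.001,0.006,0,0,0,0,-1]]'
```

```text
t: 13.05
ee_pos: [0.5546, -0.0209, 0.0824]
ee_rot: [-0.127, 1.563, 0.11]
contact_force: [-0.6, -27.6, 2.4]
gripper_width: 0.0135
```

Far stop reached (27 N against a position that no longer moves). I'll relieve the push, release and lift.

```bash
python3 -m pendant '[[0.0015,-0.009,0,0,0,0,-1],[0.0015,-0.0125,0,0,0,0,-1]]'
```

```text
t: 13.22
ee_pos: [0.5545, -0.021, 0.0823]
ee_rot: [-0.118, 1.563, 0.112]
contact_force: [2.6, -4.1, 5.3]
gripper_width: 0.0138
```

```bash
python3 -m pendant '[[0,0,0,0,0,0,-0.4],[0,0,0,0,0,0,-0.2],[0,0,0,0,0,0,-0.1],[0,0,0,0,0,0,-0.1],[0,0,0.07,0,0,0,-0.1],[0,0,0.2,0,0,0,-0.1],[0,0,0.3,0,0,0,-0.1],[0,0,0.33,0,0,0,-0.1]]'
python3 w.py pics/w5.png
```

```text
t: 13.88
ee_pos: [0.5547, -0.0184, 0.1843]
ee_rot: [-0.118, 1.561, 0.114]
contact_force: [0.1, -0.3, -0.1]
gripper_width: 0.0383
13.8833 [ 0.5547 -0.0184  0.1843] 98.48 -1.0 0.038276102318721424 [297.31863964   0.         260.1378757 ] (array([ 0.47312562, -0.03087105,  0.32590563]), array([ 0.30669149,  0.02851527, -0.95138174]))
```

View pics/w5.png

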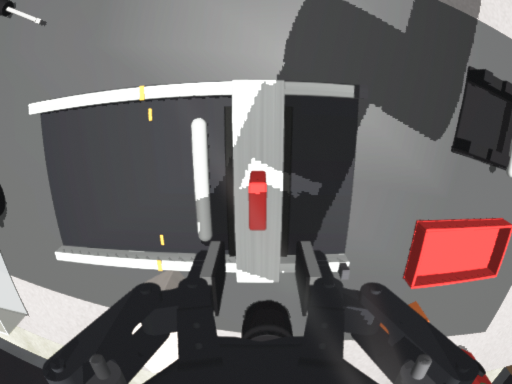

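The picture shows the bridge at its stop (columns 233–285) and the straight rod lying free on the plate behind it, from (199,122) to (206,238). Next is the other rod in the rack.

```bash
python3 -m pendant '[[-0.05,0.12,0,0,0,-0.03,-0.1],[-0.1,0.24,0,0,0,-0.06,-0.1],[-0.15,0.36,0,0,0,-0.088,-0.1],[-0.2,0.48,0,0,0,-0.088,-0.1],[-0.25,0.6,0,0,0,-0.088,-0.1],[-0.3,0.72,0,0,0,-0.088,-0.1],[-0.35,0.84,0,0,0,-0.088,-0.1],[-0.39,0.96,0,0,0,-0.088,-0.1]]'
python3 -m pendant '[[-0.03,0.1,0,0,0,0,-0.1],[-0.03,0.1,-0.08,0,0,0,-0.1],[-0.03,0.1,-0.12,0,0,0,-0.1],[-0.03,0.1,-0.12,0,0,0,-0.1]]'
python3 w.py pics/w6.png
python3 - <<'E'
from h import *
m=dict(np.load("pics/w6.npz"));im=cv2.imread("pics/w6.png");V=im.min(2)
X,Y=np.meshgrid(range(512),range(384))
for s,c,k in comps((V>75)&(X>200)&(X<340)&(Y>100)&(Y<300),300):
    print(s,c.round(1))
    for y in range(s[1],s[1]+s[3],12):
        xs=np.nonzero(k[y])[0]; print(y,xs.min(),xs.max(),at("wrist",(xs.mean(),y),.0375,m).round(4))
E
```

```text
t: 14.6
ee_pos: [0.4324, 0.2708, 0.1785]
ee_rot: [0.021, 1.575, -0.023]
contact_force: [0.7, 0.0, -0.4]
gripper_width: 0.0385
t: 14.93
ee_pos: [0.4228, 0.2993, 0.1405]
ee_rot: [0.018, 1.578, -0.024]
contact_force: [-0.7, 0.6, -0.7]
gripper_width: 0.0384
14.9333 [0.4228 0.2993 0.1405] 88.48 -1.0 0.03842412147387662 [297.31863964   0.         260.1378757 ] (array([0.34251142, 0.30114959, 0.28335269]), array([ 0.29296432, -0.02558183, -0.95578108]))
[ 258  101   82  180 5546] [316.4 156.4]
101 281 339 [0.3409 0.3412 0.0375]
113 270 339 [0.3509 0.3365 0.0375]
125 276 339 [0.3609 0.3389 0.0375]
137 299 339 [0.3711 0.3487 0.0375]
149 303 339 [0.3813 0.3505 0.0375]
161 303 339 [0.3917 0.3507 0.0375]
173 300 339 [0.4022 0.3496 0.0375]
185 306 339 [0.413  0.3526 0.0375]
197 316 339 [0.4241 0.3576 0.0375]
209 329 339 [0.4356 0.3641 0.0375]
221 329 339 [0.4474 0.3648 0.0375]
233 330 339 [0.4595 0.3661 0.0375]
245 330 339 [0.4721 0.3671 0.0375]
257 326 339 [0.4852 0.3661 0.0375]
269 331 339 [0.4992 0.3698 0.0375]
[ 221  130   79  170 4442] [264.5 237.7]
130 263 270 [0.3647 0.3049 0.0375]
142 258 275 [0.3747 0.3046 0.0375]
154 257 274 [0.3848 0.3035 0.0375]
166 256 274 [0.3951 0.3029 0.0375]
178 256 273 [0.4056 0.3022 0.0375]
190 255 272 [0.4162 0.3011 0.0375]
202 255 272 [0.4272 0.3008 0.0375]
214 256 272 [0.4385 0.301  0.0375]
226 256 272 [0.4501 0.3007 0.0375]
238 256 272 [0.4621 0.3005 0.0375]
250 257 273 [0.4747 0.3011 0.0375]
262 258 294 [0.488  0.3081 0.0375]
274 226 295 [0.5017 0.3077 0.0375]
286 224 297 [0.5158 0.2958 0.0375]
298 222 299 [0.5311 0.2954 0.0375]
[201 241  19  44 436] [209.6 261.6]
241 211 219 [0.4644 0.2549 0.0375]
253 207 216 [0.4771 0.2504 0.0375]
265 203 213 [0.4905 0.2456 0.0375]
277 201 211 [0.5046 0.242  0.0375]
[301 241  21  44 454] [310.8 261.4]
241 301 310 [0.4665 0.3389 0.0375]
253 304 313 [0.4795 0.3422 0.0375]
265 307 317 [0.493  0.3463 0.0375]
277 310 321 [0.5073 0.3506 0.0375]
```

The rod's middle is at (0.430, 0.301), and this view shows it bowed as well. Going down to grip it.

```bash
python3 -m pendant '[[0.02,0.005,0,0,0,0,-0.1],[0.02,0.005,-0.08,0,0,0,-0.1],[0.02,0.005,-0.18,0,0,0,-0.1],[0.02,0.005,-0.27,0,0,0,-0.1],[0.02,0.005,-0.34,0,0,0,-0.1],[0.02,0.005,-0.375,0,0,0,-0.1],[0.02,0.005,-0.375,0,0,0,-0.1],[0.02,0.005,-0.375,0,0,0,-0.1]]'
```

```text
t: 15.65
ee_pos: [0.4332, 0.301, 0.032]
ee_rot: [0.023, 1.57, -0.023]
contact_force: [0.3, 0.4, 0.6]
gripper_width: 0.0387
```

```bash
python3 -m pendant '[[0,0,-0.005,0,0,0,-1],[0,0,-0.005,0,0,0,-1],[0,0,-0.005,0,0,0,-1],[0,0,-0.005,0,0,0,-1],[0,0,-0.005,0,0,0,-1],[0,0,-0.005,0,0,0,-1],[0,0,-0.005,0,0,0,-1]]' 50
python3 - <<'E'
from h import *
im=viewer.camera("top"); H,S,V=cv2.split(cv2.cvtColor(cv2.imread("pics/top0.png"),cv2.COLOR_BGR2HSV))
X,Y=np.meshgrid(range(512),range(384))
red=((H<8)|(H>172))&(S>150)&(V>60)&(X>105)&(X<180)&(Y>130)&(Y<180)
for s,c,k in comps(red,100):
    b=np.array([at("top",p,.028)[:2] for p in cv2.boxPoints(rect(k))]); print(b.round(4),b.mean(0).round(4))
m=dict(np.load("pics/w5.npz"))
for p in((419,221),(506,219),(404,285),(509,259)): print(at("wrist",p,.03,m).round(4))
E
```

```text
t: 16.23
ee_pos: [0.4336, 0.3016, 0.0314]
ee_rot: [0.024, 1.568, -0.022]
contact_force: [0.2, 0.7, 6.2]
gripper_width: 0.013
[[0.6511 0.378 ]
 [0.6754 0.2009]
 [0.5791 0.1842]
 [0.5553 0.3586]] [0.6152 0.2804]
[0.5754 0.1765 0.03  ]
[0.5546 0.3355 0.03  ]
[0.6676 0.1905 0.03  ]
[0.6177 0.3846 0.03  ]
```

Regripping 3 mm deeper, then lifting.

```bash
python3 -m pendant '[[0,0,0,0,0,0,-0.3],[0,0,0,0,0,0,-0.3],[-0.01,-0.003,-0.01,0,0,0,-0.3],[-0.01,-0.003,-0.015,0,0,0,-0.3],[-0.01,-0.003,-0.015,0,0,0,-0.3]]'
python3 -m pendant '[[0,0,0,0,0,0,-1],[0,0,0,0,0,0,-1],[0,0,0,0,0,0,-1],[0,0,0,0,0,0,-1],[0,0,0,0,0,0,-1],[0,0,0,0,0,0,-1]]' 50
```

```text
t: 16.7
ee_pos: [0.4284, 0.2998, 0.025]
ee_rot: [0.022, 1.573, -0.023]
contact_force: [1.0, 0.2, 0.4]
gripper_width: 0.0297
t: 17.2
ee_pos: [0.4295, 0.3015, 0.0256]
ee_rot: [0.025, 1.57, -0.022]
contact_force: [-1.5, 5.5, -1.5]
gripper_width: 0.0133
```

```bash
python3 -m pendant '[[0,0,0.08,0,0,0,-1],[0,0,0.18,0,0,0,-1],[0,0,0.28,0,0,0,-1],[0.06,0,0.35,0,0,-0.05,-1],[0.14,0,0.35,0,0,-0.11,-1],[0.22,0,0.35,0,0,-0.17,-1],[0.3,0,0.35,0,0,-0.23,-1],[0.38,-0.02,0.35,0,0,-0.29,-1]]'
python3 -m pendant '[[0.08,-0.02,0,0,0,-0.06,-1],[0.15,-0.04,0,0,0,-0.12,-1],[0.2,-0.06,0,0,0,-0.18,-1],[0.22,-0.06,0,0,0,-0.24,-1],[0.22,-0.06,0,0,0,-0.3,-1],[0.22,-0.06,0,0,0,-0.36,-1],[0.22,-0.06,0,0,0,-0.413,-1],[0.22,-0.06,0,0,0,-0.413,-1]]'
python3 w.py pics/w7.png
```

```text
t: 17.87
ee_pos: [0.5442, 0.2948, 0.1309]
ee_rot: [0.481, 1.517, -0.48]
contact_force: [1.4, 0.4, -1.1]
gripper_width: 0.0128
t: 18.53
ee_pos: [0.609, 0.2759, 0.13]
ee_rot: [1.109, 1.27, -1.111]
contact_force: [-0.2, 0.4, -1.4]
gripper_width: 0.013
18.5333 [0.609  0.2759 0.13  ] 7.69 -1.0 0.013035944094443686 [297.31863964   0.         260.1378757 ] (array([0.59778179, 0.35535655, 0.27216294]), array([ 0.02510277, -0.30029443, -0.95351618]))
```

View pics/w7.png

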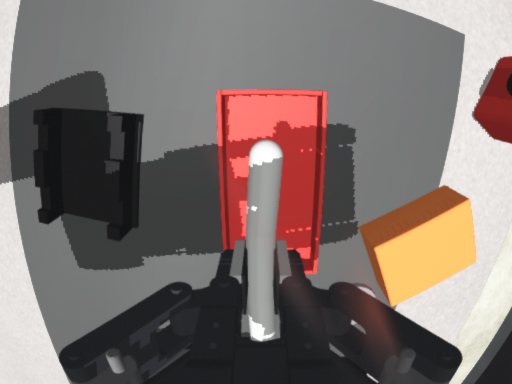

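The rack is empty. The bent rod is held over the tray, whose rim corners are at (218,91), (327,91) and (317,272).

```bash
python3 - <<'E'
from h import *
m=dict(np.load("pics/w7.npz"))
P=[at("wrist",p,.03,m)[:2] for p in((218,91),(327,91),(317,272))]; print(np.round(P,4),np.linalg.norm(P[0]-P[1]),np.linalg.norm(P[2]-P[1]),"centre",(P[0]+P[2])/2, np.arctan2(*(P[1]-P[0])[::-1]))
E
```

```text
[[0.5628 0.3596]
 [0.65   0.3721]
 [0.6733 0.2062]] 0.08805852267544496 0.16756919882736868 centre [0.61806285 0.28285272] 0.14287202803601745
```

```bash
python3 -m pendant '[[0.027,0.017,-0.06,0,0,0,-1],[0.027,0.017,-0.15,0,0,0,-1],[0.027,0.017,-0.25,0,0,0,-1],[0.027,0.017,-0.33,0,0,0,-1],[0.027,0.017,-0.38,0,0,0,-1],[0.027,0.017,-0.4,0,0,0,-1],[0.027,0.017,-0.4,0,0,0,-1],[0.027,0.017,-0.4,0,0,0,-1]]'
```

```text
t: 19.25
ee_pos: [0.6182, 0.2815, 0.0113]
ee_rot: [1.109, 1.27, -1.107]
contact_force: [-0.9, 0.1, -0.4]
gripper_width: 0.0129
```

```bash
python3 -m pendant '[[0,0,-0.006,0,0,0,-1],[0,0,-0.006,0,0,0,-0.8],[0,0,-0.006,0,0,0,-0.7],[0,0,-0.006,0,0,0,-0.6],[0,0,-0.006,0,0,0,-0.5],[0,0,-0.006,0,0,0,-0.45],[0,0,0,0,0,0,-0.45],[0,0,0.05,0,0,0,-0.45]]'
python3 -m pendant '[[0,0,0.1,0,0,0,-0.45],[0,0,0.22,0,0,0,-0.45],[0,0,0.34,0,0,0,-0.45],[0,0,0.46,0,0,0,-0.45],[-0.1,0,0.5,0,0,0,-0.45],[-0.22,0.05,0.5,0,0,0,-0.45],[-0.34,0.1,0.5,0,0,0,-0.45],[-0.34,0.1,0.5,0,0,0,-0.45]]'
python3 - <<'E'
from h import *
im=viewer.camera("top"); cv2.imwrite("pics/top1.png",im); a=im[130:230,95:345]; cv2.imwrite("pics/c2.png",cv2.resize(a,(800,320),interpolation=2))
b=cv2.imread("pics/top0.png"); d=cv2.absdiff(im,b).max(2)>60
for s,c,k in comps(d,25): print(s,c.round())
E
```

```text
t: 19.92
ee_pos: [0.6154, 0.2806, 0.0236]
ee_rot: [1.105, 1.274, -1.113]
contact_force: [-1.4, 0.5, -0.5]
gripper_width: 0.0234
t: 20.58
ee_pos: [0.5071, 0.3127, 0.1769]
ee_rot: [1.102, 1.278, -1.111]
contact_force: [-0.6, -0.8, 0.4]
gripper_width: 0.0238
[    0   108   114   276 13397] [ 56. 285.]
[ 29 120  27  28 561] [ 42. 134.]
[ 13 136   9  22  99] [ 17. 150.]
[ 94 142  73  49 934] [124. 162.]
[232 147  16   3  34] [239. 148.]
[292 152  19  57 899] [301. 180.]
[232 154  18  58 927] [241. 182.]
[ 55 161   6   8  27] [ 58. 165.]
[258 161   7  43 225] [261. 182.]
[117 191  13  44 247] [124. 213.]
[138 195  13  45 262] [144. 217.]
[ 10 253  15  20 183] [ 16. 263.]
[  97  258   92  126 3631] [135. 329.]
[ 41 273  11  15  49] [ 47. 279.]
[206 324  35  19 335] [223. 335.]
[243 352  10  26 131] [248. 365.]
[239 363   9  15  63] [243. 369.]
[214 371  13   7  30] [220. 374.]
```

View pics/c2.png

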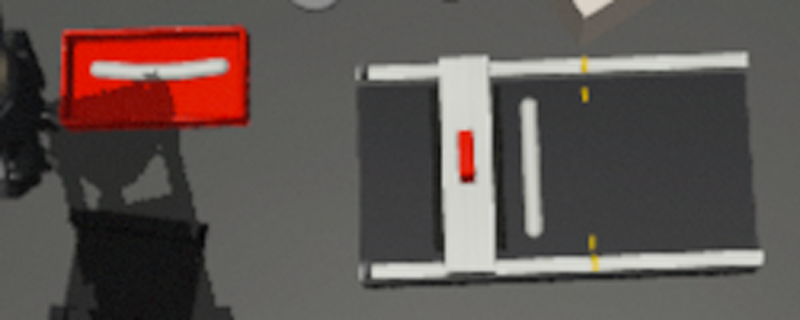

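The picture shows the bowed rod in the red tray at (160,68) and the straight rod on the plate behind the bridge at (531,168). Last check: has the handle moved the full 180 mm?

```bash
python3 - <<'E'
from h import *
X,Y=np.meshgrid(range(512),range(384));q=[]
for f in("top0","top1"):
    H,S,V=cv2.split(cv2.cvtColor(cv2.imread(f"pics/{f}.png"),cv2.COLOR_BGR2HSV))
    for s,c,k in comps((((H<8)|(H>172))&(S>150)&(V>60)&(X>225)&(X<320)&(Y>155)&(Y<205)),30): q.append(at("top",c,.105)); print(s,c,q[-1])
print(np.linalg.norm(q[0]-q[-1]))
s=telemetry.read_state();print(s["t"],s["contact_force"]); ctrl.close_job()
E
```

```text
[299 169   6  16  77] [301.44155844 176.23376623] [ 0.57649845 -0.19031672  0.105     ]
[238 171   5  16  65] [240.32307692 178.29230769] [ 0.55267955 -0.02258667  0.105     ]
0.16941284378718408
20.6333 [ 0.24333092 -0.65681327 -0.43007895]
the job is handed in; nothing more can be done
```

The job is handed in at 20.6 s of the 72 s allowed, with the straight rod rolled through and the bent rod in the red tray.

- **Test:** I laid the rack rod nearer the tester on the loading line and ran the bridge over it. It rolled freely, with a push of no more than about 2 N, so it is the straight rod. I did not roll the other rod. It looked visibly bowed in both the top and wrist views.
- **Far stop:** I pushed the bridge until it stopped moving and the force rose to about 27 N. I then eased off and released the handle.
- **End state:** The last top view shows the straight rod lying on the plate behind the bridge, the bowed rod lying in the tray and the rack empty. The gripper was clear, reading only sensor noise. I did not see any bystander moved, but that last close look covered only the tester and tray.

**Disagreement:** my travel figures for the bridge do not quite match its stated 180 mm. The handle's picture gave 169 mm, and the gripper's path gave about 176 mm. The picture figure is probably low because the camera sees opposite sides of the handle at the two ends. I took the hard stop as proof that the bridge was at its end, and did not measure it again after releasing.

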